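# Pop open the touch-latch lid that a tin is lying on

### The arm

A 6-joint arm with a two-finger parallel gripper is mounted at the origin on a cart in front of the work surface, level with it; the furniture and walls round the work are solid. World frame = base frame: x ahead of the robot, y to its left, z up, the work surface at z = 0. Lengths are in m, angles in rad, forces in N, time in s.
With the tool pointing down it reaches from about 0.325 to 0.75 m from the base axis. Payload 7.6 kg.
Tool frame: the origin (TCP) lies midway between the tips of the shut fingers; the grasp point (between the pads) lies 19 mm behind it; z points along the fingers, y is the direction in which the jaws open and shut (so a half turn about z gives the same grasp; the last joint's range is limited). The gripper opens to 85 mm and grips with 20 to 120 N. Pads are 22 mm wide; open, the fingers measure 114 mm over their backs; the gripper's body (76 mm by 85 mm) begins 54 mm behind the grasp point. The pads swing forward as they close: fully open they stand 13 mm farther back than shut.
Start: joints at [-1.196, 0.052, 1.401, -0, 1.689, -0.07], TCP at [0.226, -0.474, 0.231] pointing down, gripper open.
Joint ranges: [-2.9, 2.9], [-0.91, 2.17], [0.12, 2.37], [-1.06, 4.2], [0.26, 2.73], [-2.93, 2.93]. Speed limits (rad/s): [2.57, 2.57, 3.01, 3.14, 3.14, 3.14].

### API

Orientations are given as a unit quaternion [w, x, y, z].
In Python, from cell import arm, eyes, workorder, finder gives the robot as it stands.
- The arm moves only by the tool arm_command, never from a script. Its argument "steps" is one flat list of numbers, 7 for each row, row after row: the closure, from -1 (fully open) to 1 (shut), then the shift along the tool's x, y, z in m, then the turn, a rotation vector about the tool's x, y, z in rad. A call has 1 to 8 rows; each row is the pose to reach, as a shift and turn from the pose measured when the call began, along the tool's axes at that moment; what a row does not reach only later rows make up. A row lasts 1/12 s, in which the tool goes at most 41.7 mm and 7.16 degrees, less where a joint would pass 70% of its speed; a pose out of reach is approached as far as the arm can. A call with a gripper value outside its range is refused whole. The fingers move at their own pace and stop on an object; "squeeze" is the grip in N (left out, the last holds). Time passes only in rows, so rows that repeat a pose let the fingers close. It gives the time, the measured TCP pose, the force and the opening at its end, in the units of the state.
- arm.sense(): the state, without advancing time (a new reading comes with each control period).
- eyes.read_camera(name): name is "side" or "top"; returns a dict with "image" (420x560x3 uint8, red, green, blue), "z_map" (420x560 float32, m along the optical axis (not along the pixel's ray), 0 where there is no reading), "fov_y" (degrees; the focal length in pixels is half the picture's height over the tangent of half this angle, whatever the lens; pixels are square), "cx", "cy" (the principal point, pixels), "R" (3x3) and "t" (3): a world point X has camera coordinates R X + t. Camera axes: x right, y down, z forward; pixel columns grow to the right and rows downward; lengths in m; the calibration is good to about 2 mm. A picture is of the moment at which its call begins.
- workorder.close_job(): hands the job in, once; it reports no verdict.
Trained networks look in a picture, given as the dict that the camera call returned (one of the last four; its "shot" number tells which), for a name from the list of things; names that differ only in an ending like _2 or _b are one class to them, and where a whole thing is asked for, a point or a joint stands for the part that bears it (a point fixed in the world has none). Each returns a list of dicts, best first, with "p" (0 to 1); they miss things now and then, are a little off and sometimes report something else, mostly with a low value. They report only what shows in the picture. A call takes as long as a camera call.
- finder.cut_out(name, picture): "mask" (420x560 bool, what is visible of it).
- finder.landmark_of(name, picture): "point" ([x, y, z] in m, in world coordinates, good to about 4 mm: a listed point, or the origin of a listed thing).
The state is a dict: "time_s": time; "joints": joint angles; "joint_vel": joint speeds; "joint_torque": joint torques, N m; "eef_pos": TCP position; "orientation": TCP orientation; "contact_force": force on the tool from outside, world axes, zero at the start; "ft_torque": the same for the moment, N m; "grip_width": finger opening in m.
Only numpy, scipy, OpenCV 4.12 (cv2) and the standard library are available. Lean on these libraries where they do the work, as an engineer would, in place of code of your own. Each camera call takes 0.05 s, during which the arm holds its last target. There are 200 camera calls.

### The job

A flat wax tin has been left lying on one of the two push-to-open lids of the low wooden sample chest. Without gripping or lifting it, gently push the tin sideways with the fingers until it lies wholly on the fixed strip between the two lids; then press down on the front of the lid it was lying on, at the brass ring, until the catch lets go, and let that lid spring ajar. Leave the other lid shut, the card tray lying on it where it is, and everything else on the table alone.

Things in the scene. Friction and masses are not known exactly. Their poses are not given: they have to be found in the camera images.
- chest: fixed low dark wooden chest, 130 (x) x 254 (y) x 60 mm. Origin: centre of underside; x to its back (hinges), front (-x) towards the robot, y to its left. On top: left lid (y +45 to +121 mm), fixed strip (y -45 to +45, whole depth, top at z 60), right lid (y -121 to -45), thin side walls outside. The lids' tops are at z 61; no raised edges, so things slide across
- lid_left (a joint): left (+y) lid, rad: 0 shut, positive open. 115 mm deep, 73 wide, 8 thick; hinge along its back edge, 59 mm behind the chest's centre. Pressed down about 3 to 4 mm at the ring (about 4 N; firm stop at 4.7 mm) its catch lets go; when the finger leaves, a soft spring lifts it to rest at about 0.35 rad, front edge 38 mm up. It does not latch again
- lid_right (a joint): angle of the right lid (-y side of the chest), rad; same make and behaviour as the left lid
- mark_left (a point): centre of the flat brass ring (18 mm across) inlaid near the front edge of the left lid's top, 45 mm in front of and 83 mm left of the chest's centre; the place to press. It may be covered by what lies on the lid; it moves with the lid
- mark_right (a point): the same ring on the right lid, 83 mm right of the chest's centre
- wax_tin: flat closed wax-melt tin, 61 (its x) x 88 (its y) x 22 mm, about 0.11 kg, loose; origin at the centre of its underside, z up. At the start it lies on one of the two lids, its long side roughly along the chest's x
- tin_corner0 (a point): lower corner of the tin at its own x -31, y -44 mm
- tin_corner1 (a point): lower corner of the tin at its own x -31, y +44 mm
- tin_corner2 (a point): lower corner of the tin at its own x +29, y +44 mm
- tin_corner3 (a point): lower corner of the tin at its own x +29, y -44 mm
- card_tray: bystander: clear tray with a stack of white cards, 65 (its x) x 92 (its y) x 19 mm, loose, lying on the other lid, which stays shut; origin at the centre of its underside
- tester_a: bystander: open tester candle in a glass, 67 mm wide, 74 mm tall, at the left of the table; origin at the centre of its underside
- tester_b: bystander: open tester candle in a glass, 67 mm wide, 74 mm tall, at the right front; origin at the centre of its underside
- jar_a: bystander: lidded candle jar, 69 mm wide, 82 mm tall, on the right; origin at the centre of its underside
- jar_b: bystander: lidded candle jar, 69 mm wide, 82 mm tall, farther right; origin at the centre of its underside
- cards_b: bystander: tray of white cards, 65 x 92 x 19 mm, lying on the table at the right; origin at the centre of its underside

How it is judged:
By the outcome, as a careful person would: the job done as asked, in the order asked, and still so for the second after the job is handed in, with the robot touching nothing.
It also fails if it takes over 38 s, if anything falls off the work surface, if the arm or the gripper's body presses on something with over 40 N, if the wrist force passes 120 N, or if a joint passes its speed limit or range.

## Working session

There is one attempt and no reset: what is moved stays moved. The work goes in short steps, Python scripts to look and compute and a tool call to move; the robot and the scene stay as the last step left them, time stands still between calls to the robot, and variables do not carry over. Pictures are saved under pics/ and viewed, about 8 in all and at most 12, crops included, and the job is handed in when it is done.

Besides the shell and the picture viewer there is one more tool, called after "Call:" as name(argument=value, ...) on one line, values as JSON. arm_command: Moves the arm, as the interface text tells. Its arguments: {"type":"object","properties":{"steps":{"type":"array","items":{"type":"number"}},"squeeze":{"type":"number"}},"required":["steps"]}

```bash
mkdir -p pics; cat > h.py <<'E'
import numpy as np, cv2
from cell import arm, eyes, workorder, finder
def world(pic, mask=None):
    z=pic["z_map"]; f=210/np.tan(np.radians(pic["fov_y"])/2)
    v,u=np.mgrid[:420,:560]
    P=np.stack([(u-pic["cx"])*z/f,(v-pic["cy"])*z/f,z],-1)
    W=(P-pic["t"])@pic["R"]
    ok=z>0
    if mask is not None: ok&=mask
    return W,ok
def proj(pic,X):
    f=210/np.tan(np.radians(pic["fov_y"])/2); c=pic["R"]@np.asarray(X)+pic["t"]
    return c[:2]/c[2]*f+[pic["cx"],pic["cy"]]
E
python3 - <<'E'
from h import *
s=arm.sense(); print({k:np.round(v,3) for k,v in s.items()})
ims=[]
for n in("top","side"):
    p=eyes.read_camera(n); ims.append(p["image"])
    for k in["chest","wax_tin","card_tray","mark_left","mark_right","tin_corner0","tin_corner1","tin_corner2","tin_corner3","tester_a","tester_b","jar_a"]:
        r=finder.landmark_of(k,p); print(n,k,[(round(q["p"],2),np.round(q["point"],3).tolist()) for q in r[:3]])
    if n=="top":
        for k in["wax_tin","card_tray","chest"]:
            m=finder.cut_out(k,p)[0]["mask"]; W,ok=world(p,m); q=W[ok]; 
            h=np.median(q[:,2]); 
            if k!="chest": q=q[abs(q[:,2]-h)<.006]
            else: q=q[(q[:,2]>.05)&(q[:,2]<.066)]
            print(k,h,cv2.minAreaRect((q[:,:2]*1000).astype(np.float32)),len(q))
    print(np.round(-p["R"].T@p["t"],3))
    cv2.imwrite(f"pics/{n}0.png",p["image"][...,::-1])
E
```

```text
{'time_s': np.float64(0.0), 'joints': array([-1.196,  0.053,  1.402, -0.   ,  1.689, -0.07 ]), 'joint_vel': array([-0.   , -0.001,  0.   ,  0.001,  0.001,  0.002]), 'joint_torque': array([-1.0000e-03, -3.8167e+01, -3.6018e+01, -0.0000e+00,  6.0000e-03,
        0.0000e+00]), 'eef_pos': array([ 0.226, -0.474,  0.23 ]), 'orientation': array([-0.001,  0.975,  0.221, -0.   ]), 'contact_force': array([0.075, 0.305, 0.661]), 'ft_torque': array([-0.048,  0.006,  0.022]), 'grip_width': np.float64(0.085)}
top chest [(0.56, [0.558, -0.081, -0.001])]
top wax_tin [(0.56, [0.525, -0.158, 0.058]), (0.34, [0.531, -0.423, -0.0])]
top card_tray [(0.91, [0.597, -0.005, 0.066]), (0.64, [0.5, -0.115, 0.06])]
top mark_left [(0.52, [0.556, 0.014, 0.064]), (0.28, [0.497, -0.115, 0.058]), (0.26, [0.579, -0.151, 0.06])]
top mark_right [(0.83, [0.477, -0.139, 0.062])]
top tin_corner0 [(0.84, [0.551, -0.205, 0.059]), (0.84, [0.498, -0.117, 0.058]), (0.74, [0.578, -0.151, 0.06])]
top tin_corner1 [(0.84, [0.551, -0.205, 0.059]), (0.84, [0.498, -0.117, 0.058]), (0.74, [0.578, -0.151, 0.06])]
top tin_corner2 [(0.84
[... 1128 characters left out ...]
 [(0.59, [0.554, 0.011, 0.061]), (0.35, [0.579, -0.151, 0.065])]
side tin_corner0 [(0.85, [0.552, -0.204, 0.06]), (0.79, [0.496, -0.117, 0.06]), (0.76, [0.472, -0.168, 0.058])]
side tin_corner1 [(0.85, [0.552, -0.204, 0.06]), (0.79, [0.496, -0.117, 0.06]), (0.76, [0.472, -0.168, 0.058])]
side tin_corner2 [(0.85, [0.552, -0.204, 0.06]), (0.79, [0.496, -0.117, 0.06]), (0.76, [0.472, -0.168, 0.058])]
side tin_corner3 [(0.85, [0.552, -0.204, 0.06]), (0.79, [0.496, -0.117, 0.06]), (0.76, [0.472, -0.168, 0.058])]
side tester_a [(0.58, [0.78, 0.108, -0.002])]
side tester_b [(0.58, [0.78, 0.108, -0.002])]
side jar_a [(0.91, [0.528, -0.427, 0.0]), (0.57, [0.52, -0.564, 0.003])]
[ 0.108 -1.171  1.027]
```

View pics/top0.png

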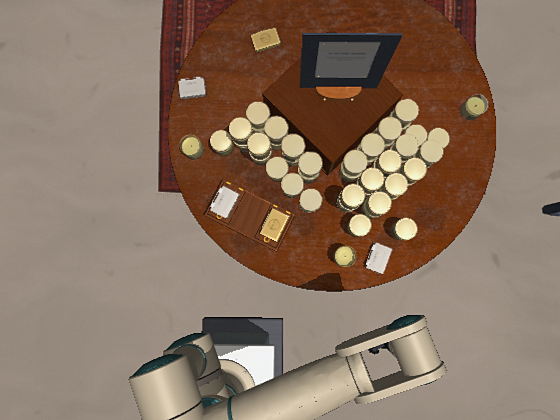

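View pics/side0.png

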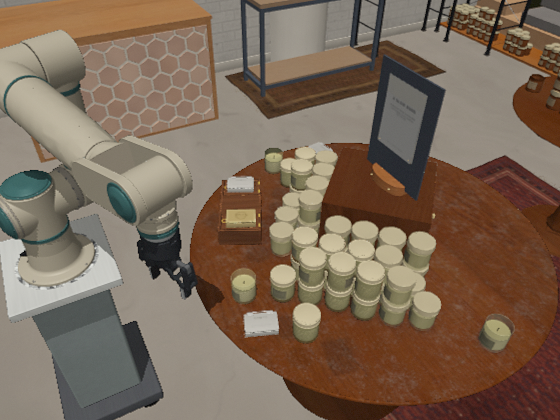

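```bash
cat >> h.py <<'E'
C=np.array([.558,-.080]); A=np.radians(-26.0)   # chest centre, yaw
ex=np.array([np.cos(A),np.sin(A)]); ey=np.array([-np.sin(A),np.cos(A)])
def c2w(x,y): return C+x*ex+y*ey
def w2c(p): d=np.asarray(p)[:2]-C; return np.array([d@ex,d@ey])
from scipy.spatial.transform import Rotation as Ro
def goto(x,y,z,yawdeg):
    "shift (tool axes) and turn to chest x,y, height z, tool-x yaw in world"
    s=arm.sense(); q=s["orientation"]; R0=Ro.from_quat([q[1],q[2],q[3],q[0]])
    a=np.radians(yawdeg)/2; R1=Ro.from_quat([np.cos(a),np.sin(a),0,0])
    T=np.array([*c2w(x,y),z])
    print("target",T.round(3),"shift",R0.inv().apply(T-s["eef_pos"]).round(4),"turn",(R0.inv()*R1).as_rotvec().round(3))
E
python3 - <<'E'
from h import *
print(w2c([.5254,-.1573]),w2c([.5967,0]),[w2c(p) for p in [(.551,-.205),(.4975,-.117),(.578,-.151),(.472,-.168)]])
goto(0.004,-.165,.16,64)
goto(0.004,-.140,.069,64)
E
```

```text
[ 0.0045854  -0.08376768] [-0.00028636  0.08886849] [array([ 0.04850484, -0.11541785]), array([-0.03815731, -0.05977683]), array([ 0.04910023, -0.05504695]), array([-0.03871963, -0.11679379])]
target [ 0.489 -0.23   0.16 ] shift [ 0.3427 -0.1069  0.0713] turn [ 0.     0.    -0.672]
target [ 0.5   -0.208  0.069] shift [ 0.3622 -0.1224  0.1623] turn [ 0.     0.    -0.672]
```

Top view: the tin is on the right lid at about (275,222), the tray on the left lid at (224,200), and the nearest jar at (311,200). The side view agrees: tin (241,218), tray (240,185). The lid right of the strip is the one to open.

Call:
arm_command(steps=[-0.18,0.17,-0.053,0,0,0,-0.33,-0.18,0.343,-0.107,0.0,0,0,-0.672,-0.18,0.343,-0.107,0.0,0,0,-0.672,-0.18,0.343,-0.107,0.0,0,0,-0.672,-0.18,0.343,-0.107,0.0,0,0,-0.672,-0.18,0.343,-0.107,0.0,0,0,-0.672,-0.18,0.343,-0.107,0.0,0,0,-0.672,-0.18,0.343,-0.107,0.0,0,0,-0.672])

```text
time_s: 2.12
eef_pos: [0.4717, -0.2457, 0.2315]
orientation: [0.0, 0.848, 0.53, 0.0]
contact_force: [0.2, -1.1, -0.6]
grip_width: 0.0501
```

```bash
python3 - <<'E'
from h import *
p=eyes.read_camera("side"); W,ok=world(p); q=W[ok]
c=np.c_[(q[:,:2]-C)@np.c_[ex,ey],q[:,2]]
m=(abs(c[:,0])<.09)&(c[:,1]>-.23)&(c[:,1]<-.13)
g=c[m&(c[:,2]>.012)&(c[:,2]<.17)]
print(len(g), g.min(0) if len(g) else '', g.max(0) if len(g) else '')
f=c[m&(c[:,2]>.17)]; print("finger low z",np.sort(f[:,2])[:5])
print(arm.sense()["grip_width"], arm.sense()["eef_pos"])
goto(0.004,-.150,.072,64)
E
```

```text
125 [-0.06106726 -0.1355411   0.01298061] [ 0.0675255  -0.13001458  0.06441755]
finger low z [0.23492667 0.23691626 0.23748884 0.2389476  0.23989583]
0.05037172837343335 [ 0.47584247 -0.24054022  0.23115592]
target [ 0.496 -0.217  0.072] shift [0.0297 0.0075 0.1593] turn [ 0.001 -0.004  0.006]
```

Call:
arm_command(steps=[-0.18,0.028,0.0075,0.03,0,0,0.006,-0.18,0.028,0.0075,0.06,0,0,0.006,-0.18,0.028,0.0075,0.1,0,0,0.006,-0.18,0.028,0.0075,0.13,0,0,0.006,-0.18,0.028,0.0075,0.15,0,0,0.006,-0.18,0.028,0.0075,0.164,0,0,0.006,-0.18,0.028,0.0075,0.164,0,0,0.006,-0.18,0.028,0.0075,0.164,0,0,0.006])

```text
time_s: 2.83
eef_pos: [0.4949, -0.218, 0.067]
orientation: [-0.001, 0.848, 0.53, 0.001]
contact_force: [0.4, 0.5, -0.3]
grip_width: 0.0502
```

```bash
python3 - <<'E'
from h import *
s=arm.sense(); print(s["eef_pos"],w2c(s["eef_pos"]),s["contact_force"])
goto(0.004,-.127,.067,64); goto(0.004,-.060,.067,64)
p=eyes.read_camera("side")["image"]; cv2.imwrite("pics/s1.png",cv2.resize(p[120:300,140:340],None,fx=3.2,fy=3.2)[...,::-1])
E
```

```text
[ 0.49490268 -0.21803618  0.06703875] [ 0.00379959 -0.15172614] [ 0.41864759  0.48794726 -0.29273568]
target [ 0.506 -0.196  0.067] shift [0.0247 0.0002 0.0001] turn [-0.    -0.004 -0.   ]
target [ 0.535 -0.136  0.067] shift [0.0917 0.0002 0.0004] turn [-0.    -0.004 -0.   ]
```

View pics/s1.png

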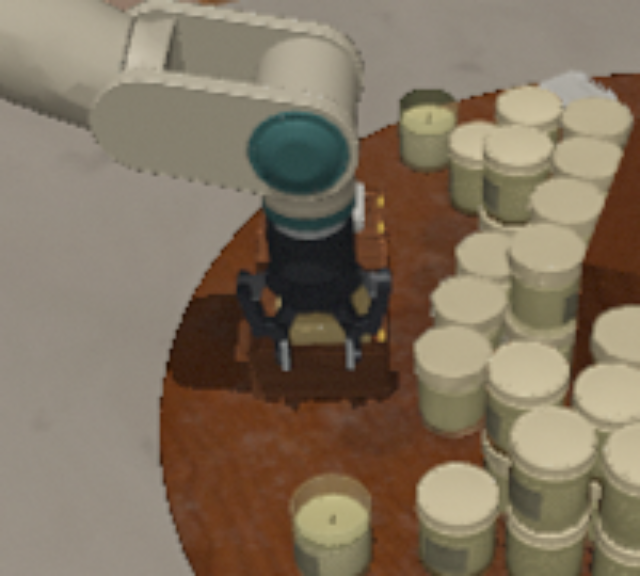

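The fingers straddle the tin's outer side, two-point contact, above the chest rim. Pushing slowly.

Call:
arm_command(steps=[-0.18,0.01,0,0,0,0,0,-0.18,0.018,0,0,0,0,0,-0.18,0.023,0,0,0,0,0,-0.18,0.028,0,0,0,0,0,-0.18,0.033,0,0,0,0,0,-0.18,0.038,0,0,0,0,0,-0.18,0.043,0,0,0,0,0,-0.18,0.048,0,0,0,0,0])

```text
time_s: 3.55
eef_pos: [0.5168, -0.175, 0.0685]
orientation: [0.0, 0.848, 0.53, 0.002]
contact_force: [-0.7, -1.3, 1.9]
grip_width: 0.0503
```

```bash
cat >> h.py <<'E'
def tin(n="top"):
    p=eyes.read_camera(n); r=finder.cut_out("wax_tin",p)
    W,ok=world(p,r[0]["mask"]); q=W[ok]; q=q[(q[:,2]>.077)&(q[:,2]<.09)]
    b=cv2.minAreaRect((q[:,:2]*1000).astype(np.float32)); print(n,"tin",round(r[0]["p"],2),len(q),b,w2c(np.array(b[0])/1000))
    c=(q[:,:2]-C)@np.c_[ex,ey]; print("y range",c[:,1].min(),c[:,1].max())
    return p
E
python3 - <<'E'
from h import *
s=arm.sense(); print(s["eef_pos"],w2c(s["eef_pos"]),s["contact_force"])
p=tin("side")
goto(0.004,-.044,.067,64)
E
```

```text
[ 0.51684543 -0.17496276  0.06854051] [ 0.00463945 -0.10339294] [-0.68273648 -1.33544269  1.86939821]
side tin 0.78 189 ((541.259765625, -148.79116821289062), (55.72322463989258, 69.62120056152344), 65.45528411865234) [ 0.01511004 -0.06916753]
y range -0.09789584930363501 -0.041818091071063025
target [ 0.542 -0.121  0.067] shift [ 0.0589 -0.0004  0.0016] turn [ 0.002 -0.004  0.001]
```

Call:
arm_command(steps=[-0.18,0.004,0,-0.003,0,0,0,-0.18,0.011,0,-0.003,0,0,0,-0.18,0.017,0,-0.003,0,0,0,-0.18,0.023,0,-0.003,0,0,0,-0.18,0.029,0,-0.003,0,0,0,-0.18,0.035,0,-0.003,0,0,0,-0.18,0.04,0,-0.003,0,0,0,-0.18,0.044,0,-0.003,0,0,0])

```text
time_s: 4.32
eef_pos: [0.5364, -0.1343, 0.0715]
orientation: [-0.0, 0.848, 0.53, 0.002]
contact_force: [-0.3, -1.4, 0.0]
grip_width: 0.0505
```

```bash
python3 - <<'E'
from h import *
s=arm.sense(); print(s["eef_pos"],w2c(s["eef_pos"]),s["contact_force"])
p=tin("side"); p=tin("top")
goto(0.004,-.044,.067,64)
p=eyes.read_camera("side"); cv2.imwrite("pics/s2.png",cv2.resize(p["image"][150:280,170:310],None,fx=4.2,fy=4.2)[...,::-1])
E
```

```text
[ 0.53642357 -0.13427168  0.07145523] [ 0.00439837 -0.05823754] [-0.30855968 -1.40293845  0.01183672]
side tin 0.84 210 ((560.9952392578125, -109.9707260131836), (66.1235122680664, 80.12107849121094), 48.67655563354492) [ 0.0158304  -0.02562448]
y range -0.0677164918583558 0.010559877473926437Traceback (most recent call last):
  File "<stdin>", line 3, in <module>
  File "h.py", line 27, in tin
    W,ok=world(p,r[0]["mask"]); q=W[ok]; q=q[(q[:,2]>.077)&(q[:,2]<.09)]
                 ~^^^
IndexError: list index out of range
```

Call:
arm_command(steps=[-0.18,0.004,0,0,0,0,0,-0.18,0.009,0,0,0,0,0,-0.18,0.013,0,0,0,0,0,-0.18,0.016,0,0,0,0,0,-0.18,0.016,0,0,0,0,0,-0.18,0.012,0,0,0,0,0,-0.18,-0.005,0,-0.005,0,0,0,-0.18,-0.03,0,-0.03,0,0,0])

```text
time_s: 5.18
eef_pos: [0.5208, -0.1605, 0.0974]
orientation: [-0.004, 0.847, 0.531, 0.0]
contact_force: [0.3, -0.6, -0.8]
grip_width: 0.0502
```

```bash
python3 - <<'E'
from h import *
s=arm.sense(); print(s["eef_pos"],w2c(s["eef_pos"]),s["contact_force"])
goto(-.04,-.13,.17,-26)
E
```

```text
[ 0.52081651 -0.16049211  0.097421  ] [ 0.00186512 -0.088646  ] [ 0.30716083 -0.60442773 -0.76662815]
target [ 0.465 -0.179  0.17 ] shift [-0.0409 -0.0424 -0.0725] turn [-0.008  0.002  1.574]
```

Call:
arm_command(steps=[0,-0.03,0,-0.04,0,0,0.1,1,-0.06,-0.02,-0.07,0,0,0.22,1,-0.09,-0.04,-0.09,0,0,0.34,1,-0.12,-0.042,-0.1,0,0,0.46,1,-0.14,-0.042,-0.1,0,0,0.58,1,-0.14,-0.042,-0.1,0,0,0.7,1,-0.14,-0.042,-0.1,0,0,0.82,1,-0.14,-0.042,-0.1,0,0,0.94])

```text
time_s: 5.85
eef_pos: [0.4219, -0.2696, 0.1973]
orientation: [-0.003, 0.996, 0.086, -0.001]
contact_force: [-0.3, 0.3, 0.6]
grip_width: -0.0001
```

```bash
python3 - <<'E'
from h import *
s=arm.sense(); print(s["eef_pos"],w2c(s["eef_pos"]),s["contact_force"])
for n in("side","top"):
  p=eyes.read_camera(n)
  for k in("tin_corner0","mark_right","mark_left","card_tray"):
    print(n,k,[(round(q["p"],2),w2c(q["point"]).round(4).tolist()) for q in finder.landmark_of(k,p)[:4]])
  if n=="side": cv2.imwrite("pics/s2.png",cv2.resize(p["image"][150:280,170:310],None,fx=4.2,fy=4.2)[...,::-1])
for n in("side","top"):
  try: tin(n)
  except Exception as e: print(n,e)
goto(-.042,-.083,.10,-26)
E
```

```text
[ 0.4218599  -0.26958037  0.19734076] [-0.03925534 -0.2300736 ] [-0.30726235  0.25048068  0.62065199]
side tin_corner0 [(0.86, [0.0512, 0.0304]), (0.73, [-0.04, -0.0314]), (0.68, [0.051, -0.0301]), (0.64, [-0.0377, 0.027])]
side mark_right [(0.83, [-0.0423, -0.0866]), (0.6, [-0.0407, -0.0292])]
side mark_left [(0.75, [-0.0403, -0.0875]), (0.34, [0.0499, -0.0305])]
side card_tray [(0.89, [0.0033, 0.0851]), (0.26, [0.0501, -0.0313]), (0.23, [0.0096, -0.0021])]
top tin_corner0 [(0.91, [0.0499, -0.0331]), (0.87, [-0.0392, 0.0299]), (0.72, [0.0491, 0.0276]), (0.57, [-0.0365, -0.0324])]
top mark_right [(0.64, [-0.0456, -0.0867]), (0.6, [0.0652, -0.4311])]
top mark_left [(0.8, [-0.042, 0.0825])]
top card_tray [(0.82, [-0.0004, 0.0847])]
side tin 0.94 277 ((563.9360961914062, -88.12386322021484), (63.532997131347656, 76.60427856445312), 63.71611785888672) [ 0.0088966  -0.00469947]
y range -0.03659388041474119 0.0271959382958382
top tin 0.6 507 ((562.3883056640625, -82.64266967773438), (61.60072708129883, 87.94772338867188), 63.44757843017578) [ 0.00510265 -0.00045151]
y range -0.03150569353703751 0.030517322128526002
target [ 0.484 -0.136  0.1  ] shift [ 0.0845 -0.1188  0.0977] turn [-0.006  0.005  0.635]
```

View pics/s2.png

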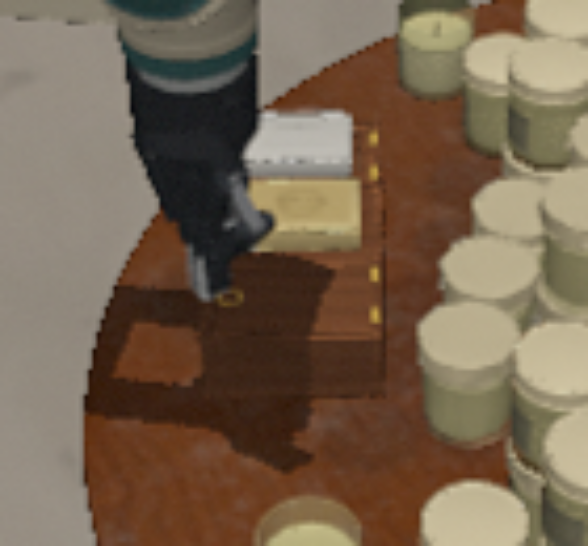

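The tin is centred on the strip (y about ±31 mm of ±45), the tray hasn't moved, the right lid is shut and its brass ring shows at crop (230,297). Now moving above the ring.

Call:
arm_command(steps=[1,0.02,-0.03,0,0,0,0.12,1,0.04,-0.06,0.0,0,0,0.24,1,0.06,-0.09,0.01,0,0,0.36,1,0.084,-0.118,0.03,0,0,0.48,1,0.084,-0.118,0.06,0,0,0.6,1,0.084,-0.118,0.09,-0.006,0.005,0.635,1,0.084,-0.118,0.11,-0.006,0.005,0.635,1,0.084,-0.118,0.115,-0.006,0.005,0.635])

```text
time_s: 7.22
eef_pos: [0.4814, -0.1357, 0.0786]
orientation: [-0.0, 0.974, -0.225, -0.003]
contact_force: [-0.5, 0.3, 0.1]
grip_width: 0.0005
```

```bash
python3 - <<'E'
from h import *
s=arm.sense(); print(s["eef_pos"],w2c(s["eef_pos"]),s["contact_force"])
goto(-.042,-.084,.062,-26)
E
```

```text
[ 0.48136563 -0.13574326  0.07860027] [-0.04444228 -0.083696  ] [-0.50535618  0.26412542  0.06507355]
target [ 0.483 -0.137  0.062] shift [0.0025 0.0003 0.0166] turn [0.001 0.006 0.001]
```

Call:
arm_command(steps=[1,0.002,0,0.006,0,0.006,0,1,0.0025,0,0.012,0,0.006,0,1,0.0025,0,0.015,0,0.006,0,1,0.0025,0,0.017,0,0.006,0,1,0.0025,0,0.018,0,0.006,0,1,0.0025,0,0.019,0,0.006,0,1,0.0025,0,0.02,0,0.006,0,1,0.0025,0,0.02,0,0.006,0])

```text
time_s: 7.88
eef_pos: [0.4839, -0.1371, 0.0595]
orientation: [0.001, 0.974, -0.225, 0.0]
contact_force: [-1.9, 0.2, 4.1]
grip_width: 0.0004
```

Call:
arm_command(steps=[1,0,0,0.001,0,0,0,1,0,0,0.002,0,0,0,1,0,0,0.0025,0,0,0,1,0,0,0.0025,0,0,0])

```text
time_s: 8.22
eef_pos: [0.484, -0.1371, 0.0574]
orientation: [0.001, 0.974, -0.225, 0.001]
contact_force: [-2.5, 0.5, 3.2]
grip_width: 0.0
```

Call:
arm_command(steps=[1,0,0,0.0005,0,0,0,1,0,0,0.001,0,0,0,1,0,0,0.001,0,0,0])

```text
time_s: 8.47
eef_pos: [0.484, -0.1371, 0.0566]
orientation: [0.001, 0.974, -0.225, 0.001]
contact_force: [-4.0, 1.1, 6.2]
grip_width: 0.0003
```

Call:
arm_command(steps=[1,0,0,-0.005,0,0,0,1,0,0,-0.015,0,0,0,1,0,0,-0.03,0,0,0,1,0,0,-0.05,0,0,0,1,0,0,-0.075,0,0,0,1,0,0,-0.1,0,0,0,1,-0.02,0,-0.13,0,0,0,1,-0.05,0,-0.14,0,0,0])

```text
time_s: 9.13
eef_pos: [0.4405, -0.1157, 0.2012]
orientation: [0.001, 0.974, -0.225, 0.004]
contact_force: [1.0, -0.6, 1.7]
grip_width: 0.0004
```

Call:
arm_command(steps=[1,-0.03,0.03,0,0,0,0,1,-0.04,0.06,0,0,0,0,1,-0.05,0.1,0,0,0,0,1,-0.05,0.13,0,0,0,0,1,-0.05,0.16,0,0,0,0,1,-0.05,0.16,0,0,0,0])

```text
time_s: 9.63
eef_pos: [0.3234, -0.2409, 0.2016]
orientation: [0.002, 0.974, -0.227, 0.004]
contact_force: [-1.0, -0.3, 1.0]
grip_width: 0.0001
```

```bash
python3 - <<'E'
from h import *
s=arm.sense(); print(s["time_s"],s["eef_pos"],w2c(s["eef_pos"]),s["contact_force"])
for n in("side","top"):
  p=eyes.read_camera(n)
  for k in("mark_right","mark_left","card_tray","wax_tin","jar_a","tester_a"):
    print(n,k,[(round(q["p"],2),w2c(q["point"]).round(4).tolist(),round(q["point"][2],3)) for q in finder.landmark_of(k,p)[:2]])
  if n=="side": cv2.imwrite("pics/s3.png",cv2.resize(p["image"][150:280,170:310],None,fx=4.2,fy=4.2)[...,::-1])
  W,ok=world(p); q=W[ok]; c=np.c_[(q[:,:2]-C)@np.c_[ex,ey],q[:,2]]
  for y in(-.083,.116):
    g=c[(abs(c[:,1]-y)<(.03 if y<0 else .004))&(abs(c[:,0])<.054)&(c[:,2]>.05)&(c[:,2]<.12)]
    print(y,len(g),np.polyfit(g[:,0],g[:,2],1).round(3) if len(g)>5 else '')
tin("top")
E
```

```text
9.6333 [ 0.32337842 -0.24086701  0.20158767] [-0.14035703 -0.24743764] [-0.96012349 -0.31442911  1.01909189]
side mark_right [(0.74, [-0.0359, -0.0847], 0.092)]
side mark_left [(0.57, [-0.0443, 0.0834], 0.06)]
side card_tray [(0.7, [0.0525, 0.0314], 0.064), (0.55, [0.0026, 0.0884], 0.065)]
side wax_tin [(0.91, [0.0059, -0.0031], 0.064)]
side jar_a [(0.72, [0.124, -0.3264], -0.002)]
side tester_a [(0.94, [0.1153, 0.2657], -0.002), (0.63, [0.0173, -0.3254], 0.003)]
-0.083 447 [-0.359  0.084]
0.116 17 [-0.042  0.07 ]
top mark_right [(0.88, [-0.0347, -0.0839], 0.096), (0.61, [0.0016, -0.0017], 0.001)]
top mark_left [(0.87, [-0.042, 0.0812], 0.063)]
top card_tray [(0.55, [-0.0013, 0.0861], 0.065)]
top wax_tin [(0.92, [0.0056, -0.0004], 0.057)]
top jar_a [(0.97, [0.1743, -0.452], -0.002), (0.85, [0.128, -0.3182], -0.002)]
top tester_a [(0.74, [0.1181, 0.2674], -0.0), (0.74, [0.0159, -0.3214], 0.006)]
-0.083 638 [-0.351  0.083]
0.116 64 [-0.011  0.072]
top tin 0.74 499 ((562.450439453125, -82.4753646850586), (61.46392822265625, 87.8686294555664), 63.712005615234375) [ 0.00508516 -0.0002739 ]
y range -0.03084086659808356 0.030580075573570682
```

View pics/s3.png

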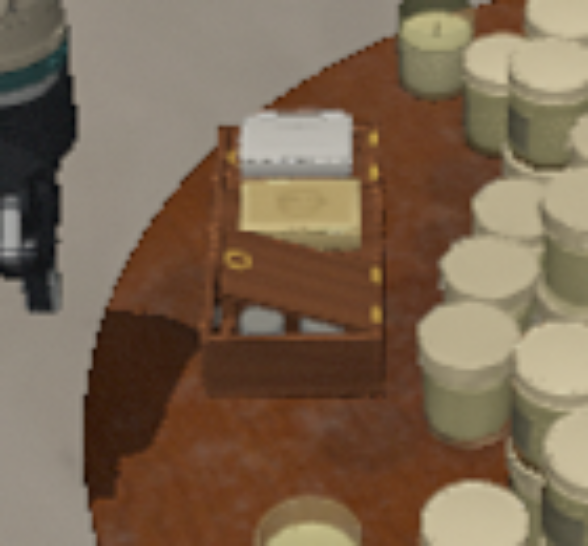

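The right lid stands ajar (ring at crop (238,260)). The tin is on the strip, and the tray is still on the shut left lid with the robot well clear. I'm handing in.

```bash
python3 -c "
from h import *
print(workorder.close_job())"
```

```text
the job is handed in; nothing more can be done
None
```

The job is done and handed in; the clock read about 9.6 s at the last reading before hand-in. I pushed the tin sideways off the right lid with both fingertips, using about 1.5 N. Then I pressed the right lid at its brass ring, about 4.5 mm down with up to about 6 N, and lifted away so it sprang open.

**Last checks:**
- **Tin:** it is centred on the fixed strip, with its edges at about ±31 mm on a strip that runs to ±45 mm.
- **Right lid:** it rests at about 0.35 rad.
- **Left lid and tray:** the left ring is still at its shut height (60–63 mm), and the tray has stayed where it was to within the measuring error.
- **Bystanders and arm:** the arm kept clear of the other things on the table. The testers and jars I located show no shift beyond finder error. I did not measure `cards_b`.

**Disagreements:**
- During the first part of the push the fingertips showed about 1.9 N upward, so they may have brushed the right lid. I raised them 3 mm; the lid was still shut afterwards.
- One top-camera search missed the tin because the arm hid it.
- The side camera put the tin about 4 mm off the top camera's reading, probably because part of it was hidden.

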